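# Light a vase for glaze inspection

### The arm

A 7-joint arm with a two-finger parallel gripper is mounted at the origin on the work surface. World frame = base frame: x ahead of the robot, y to its left, z up, the work surface at z = 0. Lengths are in mm, angles in rad, forces in N, time in s.
With the tool pointing down it reaches from about 425 to 875 mm from the base axis. Payload 4.7 kg.
Tool frame: the origin (TCP) lies between the finger pads; the fingertips stand 25 mm ahead of it and the grasp point (between the pads) lies 6 mm ahead of it; z points along the fingers, y is the line along which they close (so a half turn about z gives the same grasp; the last joint's range is limited). The gripper opens to 87 mm and grips with 3 to 60 N. Pads are 19 mm wide; open, the fingers measure 117 mm over their backs; the gripper's body (75 mm by 190 mm) begins 51 mm behind the grasp point.
Start: joints at [1.296, 0.321, -0.07, 1.45, 0.023, 1.371, -0.057], TCP at [185.101, -623.106, 247.587] pointing down, gripper open.
Joint ranges: [-2.86, 2.86], [-0.3, 2.09], [-1.38, 1.24], [0.06, 2.45], [-1.56, 4.7], [0.09, 2.05], [-2.69, 2.69]. Speed limits (rad/s): [2.57, 2.57, 3.14, 3.14, 3.14, 3.14, 3.14].

### API

Orientations are given as a unit quaternion [x, y, z, w].
In Python, from workcell import ctrl, imaging gives the robot as it stands. The module is installed in compiled form; this text tells all that it offers.
- The arm moves only by the shell command python3 -m creep 'ROWS'. ROWS is JSON, a list of rows, each a list of 3 entries, a list of its own where there are three numbers: the shift along the tool's x, y, z in units of 0.12 m (1.0 is 0.12 m), then the turn, a rotation vector about the tool's x, y, z in units of 180 degrees (1.0 is 180 degrees), then the opening, from 0 (shut) to 1 (fully open). A call has 1 to 20 rows; each row is the pose to reach, as a shift and turn from the pose commanded when the call began, along the tool's axes at that moment, turning the shorter way round; what a row does not reach only later rows make up. A row lasts 1/10 s, in which the tool goes at most 50 mm and 8.59 degrees, less where a joint would pass 70% of its speed; a pose out of reach is approached as far as the arm can. A call with a number of a shift or a turn outside -1 to 1 is refused whole. A call with a gripper value outside its range is refused whole. The fingers move at their own pace and stop on an object; the grip force is fixed at half the most. Time passes only in rows, so rows that repeat a pose let the fingers close. It gives the time, the measured TCP pose, the force, the opening and the grip force at its end, in the units of the state.
- ctrl.sense(): the state, without advancing time (a new reading comes with each control period).
- imaging.get_image(name): name is "scene" or "top" or "wrist"; returns a dict with "frame" (420x560x3 uint8, blue, green, red), "K" (3x3 intrinsics, pixels), "extrinsics" (4x4, takes a point from world to camera coordinates). Camera axes: x right, y down, z forward; pixel columns grow to the right and rows downward; lengths in mm; the calibration is good to about 2 mm. A picture is of the moment at which its call begins. There is no depth.
- ctrl.job_done(): hands the job in; it is judged then, once.
The state is a dict: "time_s": time; "joint_pos": joint angles; "qvel": joint speeds; "joint_efforts": joint torques, N m; "position": TCP position; "eef_rot": TCP orientation; "ft_force": force on the tool from outside, world axes, zero at the start; "ft_torque": the same for the moment, N m; "grip_width": finger opening in mm; "grasp_force": force on a finger pad.
Only numpy, scipy, OpenCV 4.12 (cv2) and the standard library are available. Lean on these libraries where they do the work, as an engineer would, in place of code of your own. Each camera call takes 0.05 s, during which the arm holds its last target. There are 200 camera calls.

### The job

Stand the blue vase upright in the middle of the banding wheel and let go of it, then swing the lamp arm over so that the lamp head is centred above the vase, without the lamp touching the vase. Last, switch the lamp on: turn its knob clockwise until it clicks past the detent and stays at the orange dot. Leave the white vase and the other things on the table where they are.

Things in the scene. Friction and masses are not known exactly. Their poses are not given: they have to be found in the camera images.
- blue_vase: Loose glazed blue vase, solid of revolution, 130 mm tall, about 0.35 kg. Origin at the centre of its underside, z up along its axis. Foot 56 mm across, belly 70 mm across (25 to 45 mm up), a shoulder narrowing to a straight neck 32 mm across from 78 mm up to the mouth at 130 mm.
- white_vase: Bystander: white vase of exactly the same shape, about 140 mm away from the blue one; the two may be swapped. Origin at the centre of its underside.
- wheel_top (a point): Centre of the top face of the banding wheel: a low round green-topped metal turntable on the table, fixed and not turning, 150 mm across, top face 45 mm above the table. The point lies on that face, z up.
- lamp_grip (a point): On the axis of the round orange grip post on top of the lamp head, 280 mm above the table. Post 24 mm across, from 245 to 300 mm above the table; head a flat white disc 100 mm across on the same upright axis, from 210 to 245 mm. Moves with the arm: push or pinch the post to swing it.
- lamp_face (a point): Centre of the underside (light face) of the lamp head, 210 mm above the table, straight below the grip post: 35 mm higher than the mouth of a vase on the wheel.
- lamp_hinge (a point): On the upright hinge axis of the lamp arm, 236 mm above the table, on the thin steel column (22 mm) of the grey lamp base; collar 38 mm across, up to 255 mm above the table. The arm is a level bar 22 mm wide, 220 mm from hinge axis to lamp head axis. The wheel's centre is 210 to 230 mm from the hinge axis.
- lamp_arm (a joint): Swing of the lamp arm about its upright hinge, rad: 0 with the arm pointing along the base's front (-x of the base, roughly towards the robot), growing as the head swings to the robot's left (clockwise seen from above). Range -0.8 to 1.6; stiff enough to stay where it is left (about 1.2 N at the grip). It starts off to the left, clear of the wheel.
- knob_grip (a point): Point on the lamp knob's upright axis, at the right end of the grey lamp base, 68 mm above the table: pinch height. Does not turn with the knob; its axes are the base's (x away from the robot, z up). Black knob: disc 58 mm across carrying a bar grip 58 x 18 mm, from 42 to 82 mm above the table; at 0 the bar lies along this x axis, its white pointer line to -x (robot's side).
- lamp_knob (a joint): Turn of the knob, rad, growing clockwise seen from above: 0 off (pointer at the black dot), 1.2 on (pointer at the orange dot). A detent: it springs back to 0 when let go below 0.6 and clicks on to 1.2 beyond it; it takes about 0.13 N m. It has stops at 0 and 1.2.
- mug: Bystander: loose terracotta mug, 80 mm tall, 76 mm across. Origin at the centre of its underside.
- brush: Bystander: loose brush lying on the table. Origin under its middle.
- jar: Bystander: loose amber jar, 90 mm tall, 70 mm across. Origin at the centre of its underside.
Things that resemble listed ones, but are neither listed nor needed, are in the scene too. Of the things like the part that bears wheel_top, leave any that is purple, red or yellow; of the rest the larger one is meant.

How it is judged:
By the outcome, as a careful person would: the job done as asked, in the order asked, and still so for the second after the job is handed in, with the robot touching nothing.
It also fails if it takes over 64 s, if anything falls off the work surface, if the arm or the gripper's body presses on something with over 40 N, if the wrist force passes 120 N, or if a joint passes its speed limit or range.

## Working session

There is one attempt and no reset: what is moved stays moved. The work goes in short steps, Python scripts to look and compute and a shell command to move; the robot and the scene stay as the last step left them, time stands still between calls to the robot, and variables do not carry over. Pictures are saved under pics/ and viewed, at most 10 in all, crops included, and the job is handed in when it is done.

```bash
mkdir -p pics; cat > h.py <<'E'
import numpy as np, cv2, json
from workcell import ctrl, imaging
from scipy.spatial.transform import Rotation as R
def grab(n,f):
    d=imaging.get_image(n); cv2.imwrite(f'pics/{f}.png',d['frame']); np.savez(f'pics/{f}.npz',K=d['K'],E=d['extrinsics']); return d
def ray(f,u,v):
    d=np.load(f'pics/{f}.npz');E=d['E'];r=E[:3,:3].T@np.linalg.inv(d['K'])@[u,v,1];return -E[:3,:3].T@E[:3,3],r/np.linalg.norm(r)
def tri(*obs):
    A=np.zeros((3,3));b=np.zeros(3);L=[]
    for o in obs:
        c,r=ray(*o);P=np.eye(3)-np.outer(r,r);A+=P;b+=P@c;L.append((c,P))
    p=np.linalg.solve(A,b);return p.round(1),[round(float(np.linalg.norm(P@(p-c))),1) for c,P in L]
def onz(f,u,v,z):
    c,r=ray(f,u,v);return (c+r*(z-c[2])/r[2]).round(1)
def proj(f,p):
    d=np.load(f'pics/{f}.npz');q=d['K']@(d['E'][:3,:3]@np.array(p,float)+d['E'][:3,3]);return (q[:2]/q[2]).round(1)
def rows(p,yaw=None,Rw=None):
    """shift/turn entries to world tcp p, tool pointing down with tool x at world yaw"""
    s=ctrl.sense();R0=R.from_quat(s['eef_rot']);sh=R0.inv().apply(np.array(p)-s['position'])/120
    t=(R0.inv()*R.from_euler('ZX',[yaw,np.pi])).as_rotvec()/np.pi if yaw is not None else 0
    return sh.round(3),np.round(t,3)
E
python3 - <<'E'
from h import *
a=grab('scene','s0')['frame'];b=grab('top','t0')['frame'];grab('wrist','w0')
s=ctrl.sense();print(s)
for f in('s0','t0','w0'):
    d=np.load(f'pics/{f}.npz');print(f,ray(f,280,210),d['K'][0,0])
E
```

```text
{'time_s': 0.15, 'joint_pos': array([ 1.29607925,  0.32168055, -0.0700813 ,  1.45137447,  0.02257976,
        1.37080543, -0.05689366]), 'qvel': array([-0.00058533, -0.00157591, -0.00124146, -0.00326083, -0.00085723,
        0.00044509,  0.00061258]), 'joint_efforts': array([-5.37557378e-05, -4.91796470e+01, -4.04669093e-01, -3.12876034e+01,
       -6.40037586e-02,  4.04927647e-02,  1.42915992e-04]), 'position': array([ 184.98717222, -622.72904023,  246.70482164]), 'eef_rot': array([ 9.89589271e-01,  1.43918469e-01, -1.39416972e-04, -7.27454507e-04]), 'ft_force': array([0.3503605 , 0.01691909, 0.19827936]), 'ft_torque': array([ 0.00714645, -0.02919795,  0.04157131]), 'grasp_force': 0.0, 'grip_width': 86.76827772547946}
s0 (array([1429.3327495 , -462.14077527,  929.27383551]), array([-0.71846821,  0.37669811, -0.58472384])) 417.1818455404325
t0 (array([ 334.30362298,   46.65115245, 1191.25458437]), array([ 0.10353461, -0.02535889, -0.99430252])) 393.9488043336439
w0 (array([ 253.62356194, -602.23611212,  384.67931256]), array([-0.25628984, -0.07894974, -0.96337036])) 291.0064974087199
```

View pics/s0.png

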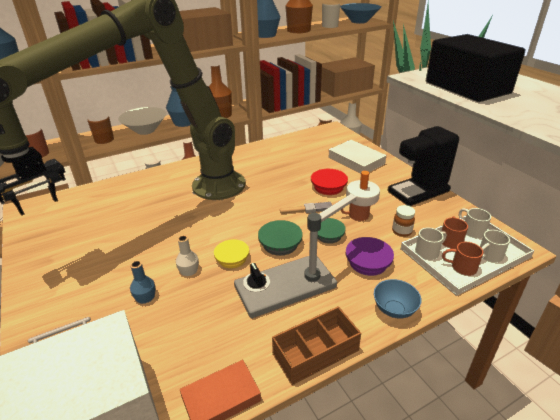

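View pics/t0.png

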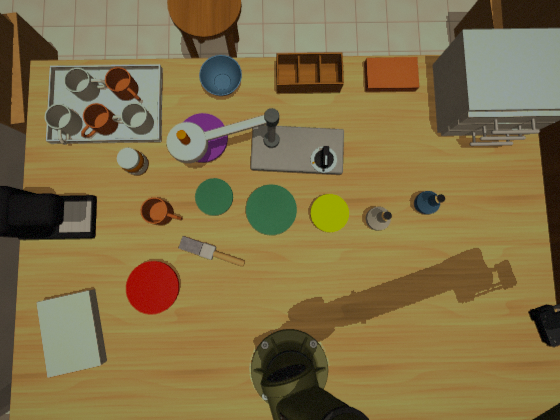

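Scene view (from the far side): blue vase near (143,283), white vase (187,257), large green wheel (280,237), lamp column (314,250), knob (257,278). Top view: blue vase (428,202), white (377,218), large green wheel (271,209), lamp head (187,141), hinge (272,118), knob (323,158). I'll enlarge both.

```bash
python3 - <<'E'
import cv2
a=cv2.imread('pics/s0.png')[160:320,120:390];b=cv2.imread('pics/t0.png')[100:250,160:460]
cv2.imwrite('pics/s0c.png',cv2.resize(a,None,fx=2.96,fy=2.96,interpolation=2)[:600,:800])
cv2.imwrite('pics/t0c.png',cv2.resize(b,None,fx=2.6667,fy=2.6667,interpolation=2))
E
```

```text
(no output)
```

View pics/s0c.png

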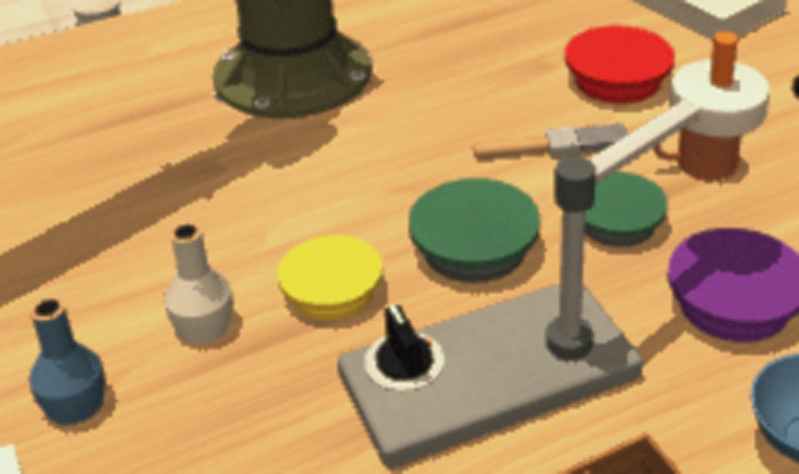

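View pics/t0c.png

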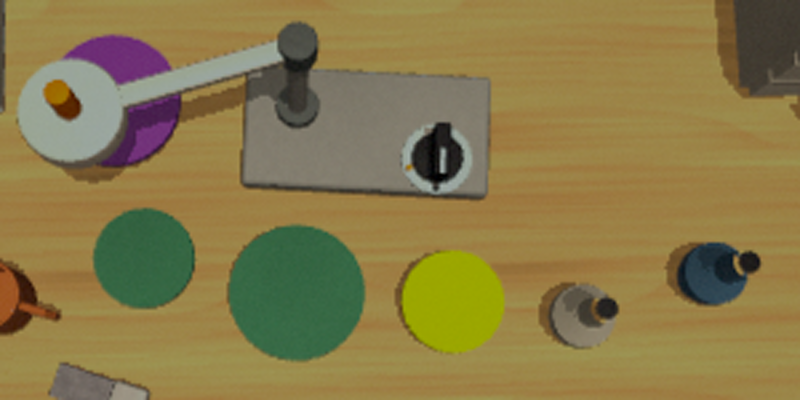

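Crops: blue mouth at scene crop (48,308)/top crop (749,262); white mouth (186,232)/(606,308); wheel face centre (475,221)/(296,292); post top (725,38)/(57,93); collar top (574,165)/(297,42); dial plate (404,360)/(437,158). The small green dish, and the yellow and purple ones, are decoys.

```bash
python3 - <<'E'
from h import *
S=lambda x,y:('s0',120+x/2.96,160+y/2.96)
T=lambda x,y:('t0',160+x/2.6667,100+y/2.6667)
for n,s,t in [('blue130',(48,308),(749,262)),('white130',(186,232),(606,308)),('wheel45',(475,221),(296,292)),('post300',(725,38),(57,93)),('collar255',(574,165),(297,42)),('dial',(404,360),(437,158)),('smallgreen',(623,207),(145,258))]:
    print(n,tri(S(*s),T(*t)))
print('wheel edges',onz(*T(228,292),45),onz(*T(365,292),45),onz(*T(296,225),45),onz(*T(296,360),45))
print('base corners z?',[onz(*T(*p),25) for p in[(242,186),(487,196),(490,78)]])
print('knob bar ends',[onz(*T(*p),82) for p in[(443,123),(439,180),(437,150)]])
print('blue belly',onz(*T(713,273),35),'head',onz(*T(71,110),245))
E
```

```text
blue130 (array([ 469.5, -419.8,  127. ]), [1.7, 1.7])
white130 (array([ 425. , -270.6,  126.6]), [1.4, 1.4])
wheel45 (array([457.3,  45.3,  36.2]), [1.7, 1.7])
post300 (array([609.4, 251.8, 294.7]), [1.6, 1.6])
collar255 (array([666.7,  39.9, 252.5]), [1.1, 1.1])
dial (array([ 607.4, -117.3,   28.6]), [1.6, 1.6])
smallgreen (array([501.9, 216.2,  19.2]), [3.9, 3.9])
wheel edges [457.1 118.3  45. ] [454.2 -32.   45. ] [530.1  42.3  45. ] [381.2  45.1  45. ]
base corners z? [array([579.3, 102.4,  25. ]), array([ 562.8, -174.3,   25. ]), array([ 700.2, -183.4,   25. ])]
knob bar ends [array([ 632.9, -119. ,   82. ]), array([ 570. , -112.5,   82. ]), array([ 603.1, -111.5,   82. ])]
blue belly [ 469.1 -420.9   35. ] head [607.3 248.7 245. ]
```

Heights (127, 252, 295), the hinge–wheel distance of 210 and the hinge–post distance of 220 all check out. Next I move above the blue vase.

```bash
python3 -c "
from h import *
print(rows([469.5,-420,225],0.289))"
```

```text
(array([ 2.754, -0.944,  0.182]), array([-0.,  0., -0.]))
```

```bash
python3 -m creep '[[[1,-0.34,0],[0,0,0],1],[[1,-0.34,0],[0,0,0],1],[[1,-0.34,0],[0,0,0],1],[[1,-0.34,0],[0,0,0],1]]'
python3 -m creep '[[[0.9,-0.34,0.1],[0,0,0],1],[[0.9,-0.34,0.1],[0,0,0],1],[[0.9,-0.34,0.1],[0,0,0],1],[[0.9,-0.34,0.1],[0,0,0],1],[[0.9,-0.34,0.1],[0,0,0],1]]'
python3 -c "
from h import *
print(rows([469.5,-420,200],0.289))
f=grab('wrist','w1')['frame']
print(proj('w1',[469.5,-420,130]),proj('w1',[469.5,-420,35]))"
```

```text
time_s: 0.55
position: [294.5, -545.8, 247.5]
eef_rot: [0.989, 0.148, 0.001, -0.001]
ft_force: [-0.1, 0.2, 0.4]
grip_width: 87.0
grasp_force: 0.0
time_s: 1.05
position: [379.0, -481.1, 235.3]
eef_rot: [0.99, 0.143, -0.001, 0.0]
ft_force: [-0.4, -0.2, -0.0]
grip_width: 86.9
grasp_force: 0.0
(array([ 0.868, -0.274,  0.293]), array([ 0.   ,  0.001, -0.   ]))
[236.7  85.6] [248.8  98. ]
```

View pics/w1.png

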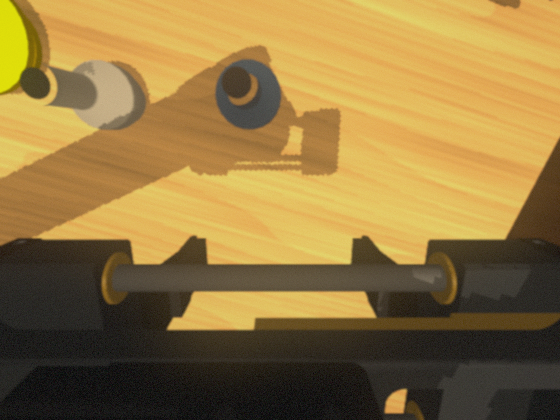

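The wrist view shows the blue mouth at (237,85), matching the predicted (236.7,85.6). I'll go over it and descend.

```bash
python3 -m creep '[[[0.87,-0.275,0.3],[0,0,0],1],[[0.87,-0.275,0.3],[0,0,0],1],[[0.87,-0.275,0.3],[0,0,0],1],[[0.87,-0.275,0.3],[0,0,0],1],[[0.87,-0.275,0.3],[0,0,0],1]]'
python3 -c "
from h import *
print(rows([469.5,-420,111],0.289))"
```

```text
time_s: 1.6
position: [469.0, -421.1, 199.7]
eef_rot: [0.99, 0.142, -0.001, 0.001]
ft_force: [-1.5, -0.6, -0.5]
grip_width: 87.2
grasp_force: 0.0
(array([ 0.008, -0.009,  0.739]), array([ 0.   ,  0.001, -0.001]))
```

```bash
python3 -m creep '[[[0.01,-0.01,0.3],[0,0,0],1],[[0.01,-0.01,0.6],[0,0,0],1],[[0.01,-0.01,0.74],[0,0,0],1],[[0.01,-0.01,0.74],[0,0,0],0.3],[[0.01,-0.01,0.74],[0,0,0],0],[[0.01,-0.01,0.74],[0,0,0],0],[[0.01,-0.01,0.74],[0,0,0],0],[[0.01,-0.01,0.74],[0,0,0],0],[[0.01,-0.01,0.74],[0,0,0],0],[[0.01,-0.01,0.74],[0,0,0],0],[[0.01,-0.01,0.74],[0,0,0],0],[[0.01,-0.01,0.74],[0,0,0],0]]'
python3 -m creep '[[[0,0,-0.2],[0,0,0],0],[[0,0,-0.4],[0,0,0],0],[[0,0,-0.7],[0,0,0],0],[[0,0,-0.9],[0,0,0],0],[[0,0,-0.9],[0,0,0],0]]'
python3 -c "
from h import *
print(rows([455,43.5,235],0.289))
print(rows([455,43.5,235],0))"
```

```text
time_s: 2.8
position: [472.0, -417.4, 110.8]
eef_rot: [0.99, 0.144, 0.0, 0.0]
ft_force: [1.0, -0.5, -0.3]
grip_width: 31.5
grasp_force: 30.0
time_s: 3.3
position: [473.4, -418.0, 222.0]
eef_rot: [0.99, 0.144, 0.002, 0.002]
ft_force: [0.2, -1.2, -3.2]
grip_width: 31.4
grasp_force: 30.0
(array([ 0.949, -3.729, -0.123]), array([ 0.002, -0.001, -0.   ]))
(array([ 0.949, -3.729, -0.123]), array([ 0.001, -0.001,  0.092]))
```

Vase held. I'll raise it well above the white vase, then carry it across.

```bash
python3 -m creep '[[[0,0,-0.35],[0,0,0],0],[[0,-0.1,-0.45],[0,0,0],0],[[0.1,-0.4,-0.45],[0,0,0],0],[[0.2,-0.8,-0.45],[0,0,0],0],[[0.24,-0.95,-0.45],[0,0,0],0]]'
python3 -m creep '[[[0.1,-0.4,0],[0,0,0],0],[[0.2,-0.8,0],[0,0,0],0],[[0.24,-0.95,0],[0,0,0],0]]'
python3 -m creep '[[[0.1,-0.4,0],[0,0,0],0],[[0.2,-0.8,0],[0,0,0],0],[[0.24,-0.95,0],[0,0,0],0]]'
python3 -m creep '[[[0.1,-0.4,0],[0,0,0],0],[[0.2,-0.7,0],[0,0,0],0],[[0.24,-0.87,0],[0,0,0],0],[[0.24,-0.87,0],[0,0,0],0],[[0.24,-0.87,0],[0,0,0],0]]'
python3 -c "
from h import *
print(rows([454,43.5,170],0.289))
d=grab('wrist','w2')"
```

```text
time_s: 3.8
position: [467.3, -292.3, 270.7]
eef_rot: [0.989, 0.147, -0.001, -0.003]
ft_force: [1.0, 1.0, -3.6]
grip_width: 31.3
grasp_force: 30.0
time_s: 4.1
position: [461.5, -175.0, 271.0]
eef_rot: [0.989, 0.148, -0.001, -0.002]
ft_force: [0.1, 0.2, -4.3]
grip_width: 31.0
grasp_force: 30.0
time_s: 4.4
position: [456.1, -58.1, 271.3]
eef_rot: [0.989, 0.148, -0.001, -0.001]
ft_force: [-0.7, 0.1, -4.4]
grip_width: 31.4
grasp_force: 30.0
time_s: 4.9
position: [454.3, 43.6, 271.5]
eef_rot: [0.989, 0.145, -0.001, 0.0]
ft_force: [-0.3, -1.1, -3.8]
grip_width: 31.2
grasp_force: 30.0
(array([-0.001, -0.   ,  0.845]), array([0.   , 0.001, 0.   ]))
```

View pics/w2.png

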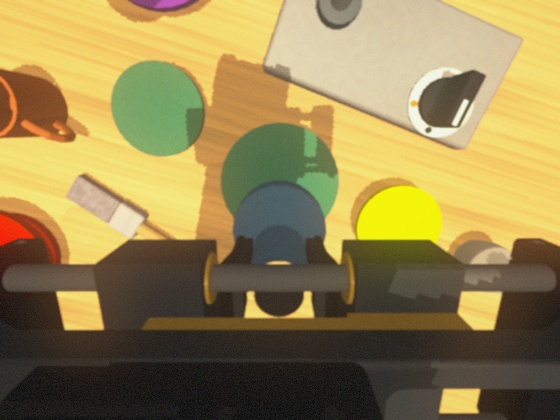

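The wrist view shows the vase hanging straight in the fingers over the large green wheel. The wheel edges are at u 221–338, top v 123, with the centre near (279.5,181).

```bash
python3 - <<'E'
from h import *
# fit visible green rim in w2 as circle on plane z=45
im=cv2.imread('pics/w2.png').astype(int)
m=((im[:,:,1]>im[:,:,2]*1.4)&(im[:,:,1]>im[:,:,0]*1.12)).astype(np.uint8); m[:,:212]=0; m[240:]=0; m[:,345:]=0
cs,_=cv2.findContours(m,0,1);c=max(cs,key=cv2.contourArea)[:,0]
c=np.array([p for p in c if p[1]<185])
from scipy.optimize import least_squares
for z in(36,45):
    P=np.array([onz('w2',*map(float,p),z)[:2] for p in c])
    r=least_squares(lambda q:np.hypot(*(P-q[:2]).T)-q[2],[457,44,75],loss='soft_l1');print(z,r.x,len(P))
print(tri(('w2',279.5,181.5),('t0',271,209.5),('s0',120+475/2.96,160+221/2.96)))
# hinge column foot and dial from wrist
print(tri(('w2',443.5,102),('t0',160+437/2.6667,100+158/2.6667),('s0',120+404/2.96,160+360/2.96)))
E
```

```text
36 [400.32514977  22.5765229   88.24704714] 306
45 [403.57636677  23.63553901  85.85487544] 306
(array([458.5,  44.8,  36.6]), [1.6, 2.3, 1.7])
(array([ 609.1, -118.3,   31.2]), [2.4, 2.9, 1.9])
```

```bash
python3 -m creep '[[[0,0,0.3],[0,0,0],0],[[0,0,0.6],[0,0,0],0],[[0,0,0.85],[0,0,0],0],[[0,0,0.93],[0,0,0],0],[[0,0,0.93],[0,0,0],0],[[0,0,0.93],[0,0,0],0]]'
python3 -m creep '[[[0,0,0.015],[0,0,0],0],[[0,0,0.015],[0,0,0],0]]'
```

```text
time_s: 5.55
position: [456.2, 43.2, 162.3]
eef_rot: [0.99, 0.143, 0.001, 0.0]
ft_force: [0.3, 0.2, -3.9]
grip_width: 31.5
grasp_force: 30.0
time_s: 5.75
position: [456.1, 43.6, 160.5]
eef_rot: [0.99, 0.144, 0.001, 0.0]
ft_force: [-0.9, -0.3, -3.8]
grip_width: 31.1
grasp_force: 30.0
```

```bash
python3 -m creep '[[[0,0,0.015],[0,0,0],0],[[0,0,0.015],[0,0,0],0]]' | egrep 'pos|force'
python3 -m creep '[[[0,0,0.01],[0,0,0],0],[[0,0,0.01],[0,0,0],0]]'| egrep 'pos|force'
python3 -m creep '[[[0,0,0.01],[0,0,0],0],[[0,0,0.01],[0,0,0],0]]'| egrep 'pos|force'
```

```text
position: [455.3, 43.6, 157.7]
ft_force: [0.0, 0.3, -4.2]
grasp_force: 30.0
position: [455.1, 43.6, 156.2]
ft_force: [0.2, 0.4, -4.2]
grasp_force: 30.0
position: [455.4, 43.6, 155.8]
ft_force: [-2.0, 0.7, 2.5]
grasp_force: 30.0
```

Contact at the expected height, so I'll release and retreat upward.

```bash
python3 -m creep '[[[0,0,0],[0,0,0],0.6],[[0,0,0],[0,0,0],1],[[0,0,0],[0,0,0],1],[[0,0,0],[0,0,0],1],[[0,0,0],[0,0,0],1],[[0,0,-0.2],[0,0,0],1],[[0,0,-0.5],[0,0,0],1],[[0,0,-0.9],[0,0,0],1],[[0,0,-1],[0,0,0],1]]'
python3 -m creep '[[[0,0,-0.4],[0,0,0],1],[[0,0,-0.65],[0,0,0],1],[[0,0,-0.65],[0,0,0],1]]'
python3 - <<'E'
from h import *
print(rows([608.5,251,350],0.289))
a=grab('scene','s2')['frame'][130:300,200:400]; b=grab('top','t2')['frame'][100:250,160:360]
cv2.imwrite('pics/c2.png',np.hstack([cv2.resize(a,(400,400)),cv2.resize(b,(400,400))]))
E
```

```text
time_s: 7.25
position: [457.6, 44.1, 280.1]
eef_rot: [0.99, 0.144, 0.004, 0.001]
ft_force: [0.1, 0.3, 0.0]
grip_width: 86.1
grasp_force: 0.0
time_s: 7.55
position: [457.1, 44.0, 357.2]
eef_rot: [0.99, 0.144, 0.004, 0.001]
ft_force: [0.1, 0.3, -0.4]
grip_width: 86.5
grasp_force: 0.0
(array([ 1.7  , -1.295,  0.068]), array([ 0.001, -0.002, -0.   ]))
```

View pics/c2.png

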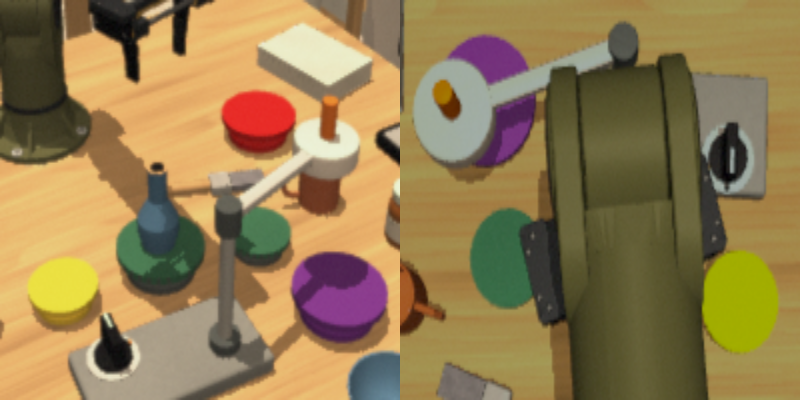

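The vase stands upright in the middle of the wheel. Next is the lamp post, pinched radially.

```bash
python3 -m creep '[[[0.3,-0.25,0.03],[0,0,0],1],[[0.6,-0.5,0.03],[0,0,0],1],[[0.85,-0.65,0.03],[0,0,0],1]]' | grep pos
python3 -m creep '[[[0.3,-0.25,0.03],[0,0,0],1],[[0.6,-0.5,0.03],[0,0,0],1],[[0.85,-0.645,0.03],[0,0,0],1],[[0.85,-0.645,0.03],[0,0,0],1],[[0.85,-0.645,0.03],[0,0,0],1],[[0.85,-0.645,0.03],[0,0,0],1]]' 
python3 - <<'E'
from h import *
print(rows([608.5,250.5,286],0.289))
grab('wrist','w3')
print(proj('w3',[608.5,250.5,300]),proj('w3',[608.5,250.5,245]))
E
```

```text
position: [530.4, 150.1, 347.7]
time_s: 8.55
position: [605.9, 249.7, 345.1]
eef_rot: [0.99, 0.144, -0.001, 0.001]
ft_force: [0.6, 0.1, 0.2]
grip_width: 86.9
grasp_force: 0.0
(array([ 0.023, -0.001,  0.492]), array([ 0.   ,  0.001, -0.   ]))
[279.  235.7] [278.9 212.8]
```

View pics/w3.png

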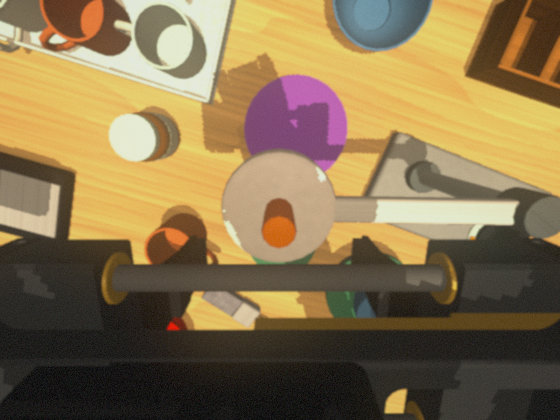

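Post top at (279,232), predicted (279,236); the arm bar runs along the tool's y. Descend, pinch.

```bash
python3 -m creep '[[[0.035,0,0.25],[0,0,0],1],[[0.035,0,0.49],[0,0,0],1],[[0.035,0,0.49],[0,0,0],1],[[0.035,0,0.49],[0,0,0],0.3],[[0.035,0,0.49],[0,0,0],0],[[0.035,0,0.49],[0,0,0],0],[[0.035,0,0.49],[0,0,0],0],[[0.035,0,0.49],[0,0,0],0],[[0.035,0,0.49],[0,0,0],0],[[0.035,0,0.49],[0,0,0],0]]'
python3 - <<'E'
from h import *
H=np.array([666.7,39.9]);s=ctrl.sense();p0=np.array(s['position']);d=p0[:2]-H;r=np.hypot(*d);a0=np.arctan2(d[1],d[0]);a1=np.arctan2(44-39.9,455.5-666.7)%(2*np.pi)
print(r,np.degrees([a0,a1]))
R0=R.from_quat(s['eef_rot'])
cur=p0;n=18
for k in range(1,n+1):
    if k%6==1: st=cur;Rs=R.from_euler('z',a_prev-a0)*R0 if k>1 else R0;as_=a_prev if k>1 else a0
    a=a0+(a1-a0)*k/n;cur=np.array([*(H+r*np.array([np.cos(a),np.sin(a)])),p0[2]]);a_prev=a
    print(k,Rs.inv().apply(cur-st).round(1)/120, -(a-as_)/np.pi)
E
```

```text
time_s: 9.6
position: [610.5, 252.0, 287.1]
eef_rot: [0.99, 0.144, -0.0, 0.0]
ft_force: [0.2, -0.6, 0.6]
grip_width: 39.0
grasp_force: 0.0
219.37793759255342 [104.84530685 178.88786367]
1 [-0.13083333  0.00083333  0.        ] -0.022852640994606776
2 [-0.26166667  0.01083333  0.        ] -0.04570528198921355
3 [-0.39166667  0.03083333  0.        ] -0.0685579229838204
4 [-0.52        0.05916667  0.        ] -0.09141056397842717
5 [-0.64583333  0.0975      0.        ] -0.11426320497303394
6 [-0.76833333  0.14416667  0.        ] -0.1371158459676407
7 [-0.13083333  0.00083333  0.        ] -0.022852640994606776
8 [-0.26166667  0.01083333  0.        ] -0.04570528198921355
9 [-0.39166667  0.03083333  0.        ] -0.06855792298382032
10 [-0.52        0.05916667  0.        ] -0.09141056397842724
11 [-0.64583333  0.0975      0.        ] -0.11426320497303401
12 [-0.76833333  0.14416667  0.        ] -0.1371158459676408
13 [-0.13083333  0.00083333  0.        ] -0.022852640994606776
14 [-0.26166667  0.01083333  0.        ] -0.04570528198921355
15 [-0.39166667  0.03083333  0.        ] -0.06855792298382032
16 [-0.52        0.05916667  0.        ] -0.0914105639784271
17 [-0.64583333  0.0975      0.        ] -0.11426320497303387
18 [-0.76833333  0.14416667  0.        ] -0.13711584596764065
```

```bash
python3 -m creep '[[[0,0,0],[0,0,0],0],[[0,0,0],[0,0,0],0],[[0,0,0],[0,0,0],0],[[0,0,0],[0,0,0],0],[[0,0,0],[0,0,0],0]]'
python3 -m creep '[[[-0.131,0.001,0],[0,0,-0.023],0],[[-0.262,0.011,0],[0,0,-0.046],0],[[-0.392,0.031,0],[0,0,-0.069],0],[[-0.52,0.059,0],[0,0,-0.091],0],[[-0.646,0.097,0],[0,0,-0.114],0],[[-0.768,0.144,0],[0,0,-0.137],0],[[-0.768,0.144,0],[0,0,-0.137],0]]'
```

```text
time_s: 10.1
position: [610.7, 251.3, 287.0]
eef_rot: [0.99, 0.144, -0.0, 0.0]
ft_force: [-0.1, -2.6, -0.3]
grip_width: 23.6
grasp_force: 30.0
time_s: 10.8
position: [526.9, 206.6, 287.0]
eef_rot: [0.936, 0.351, -0.0, 0.002]
ft_force: [2.1, -3.9, -1.5]
grip_width: 23.0
grasp_force: 30.0
```

```bash
python3 -m creep '[[[-0.131,0.001,0],[0,0,-0.023],0],[[-0.262,0.011,0],[0,0,-0.046],0],[[-0.392,0.031,0],[0,0,-0.069],0],[[-0.52,0.059,0],[0,0,-0.091],0],[[-0.646,0.097,0],[0,0,-0.114],0],[[-0.768,0.144,0],[0,0,-0.137],0],[[-0.768,0.144,0],[0,0,-0.137],0]]'
python3 -m creep '[[[-0.131,0.001,0],[0,0,-0.023],0],[[-0.262,0.011,0],[0,0,-0.046],0],[[-0.392,0.031,0],[0,0,-0.069],0],[[-0.52,0.059,0],[0,0,-0.091],0],[[-0.646,0.097,0],[0,0,-0.114],0],[[-0.768,0.144,0],[0,0,-0.137],0],[[-0.768,0.144,0],[0,0,-0.137],0]]'
python3 -m creep '[[[0,0,0],[0,0,0],0],[[0,0,0],[0,0,0],0]]'
```

```text
time_s: 11.5
position: [470.5, 132.3, 287.0]
eef_rot: [0.84, 0.542, 0.001, 0.002]
ft_force: [6.5, -3.9, -5.5]
grip_width: 23.1
grasp_force: 30.0
time_s: 12.2
position: [449.9, 42.2, 287.0]
eef_rot: [0.705, 0.71, 0.002, 0.002]
ft_force: [9.8, -1.5, -7.8]
grip_width: 23.5
grasp_force: 30.6
time_s: 12.4
position: [449.9, 43.9, 287.0]
eef_rot: [0.704, 0.71, 0.002, 0.002]
ft_force: [9.6, -3.0, -8.1]
grip_width: 23.2
grasp_force: 30.6
```

```bash
python3 -m creep '[[[0,0,0],[0,0,0],0.5],[[0,0,0],[0,0,0],0.8],[[0,0,0],[0,0,0],0.8],[[0,0,0],[0,0,0],0.8],[[0,0,0],[0,0,0],0.8],[[0,0,-0.3],[0,0,0],0.8],[[0,0,-0.6],[0,0,0],0.8],[[0,0,-0.75],[0,0,0],0.8]]'
python3 -c "
from h import *
print(rows([607,-115,370],-0.06),ctrl.sense()['joint_pos'])"
```

```text
time_s: 13.2
position: [447.9, 44.6, 380.0]
eef_rot: [0.704, 0.71, 0.001, 0.001]
ft_force: [-0.2, -0.3, -0.4]
grip_width: 68.4
grasp_force: 0.0
(array([-1.342,  1.313,  0.089]), array([ 0.001, -0.001,  0.522])) [ 0.69613176 -0.15731264 -0.74014918  1.66571052 -0.10527568  1.58892408
 -0.03070201]
```

```bash
python3 -m creep '[[[-0.1,0.1,0],[0,0,-0.045],1],[[-0.2,0.2,0],[0,0,-0.09],1],[[-0.3,0.3,0],[0,0,-0.135],1],[[-0.4,0.4,0],[0,0,-0.18],1],[[-0.5,0.5,0],[0,0,-0.225],1],[[-0.6,0.6,0],[0,0,-0.27],1],[[-0.7,0.7,0],[0,0,-0.315],1],[[-0.8,0.8,0],[0,0,-0.36],1],[[-0.9,0.9,0],[0,0,-0.405],1],[[-1,1,0],[0,0,-0.45],1],[[-1,1,0],[0,0,-0.478],1],[[-1,1,0],[0,0,-0.478],1],[[-1,1,0],[0,0,-0.478],1]]'
python3 -c "
from h import *
print(rows([600,-115,250],np.pi-0.06),ctrl.sense()['joint_pos'])"
```

```text
time_s: 14.5
position: [568.2, -74.3, 377.1]
eef_rot: [0.031, 1.0, 0.0, -0.0]
ft_force: [-0.6, -0.1, 0.3]
grip_width: 86.5
grasp_force: 0.0
(array([-0.286, -0.322,  1.059]), array([ 0.   , -0.   , -0.001])) [ 0.69797621  0.18327635 -0.71547371  1.40711025  0.11956833  1.59560123
  1.50281791]
```

```bash
python3 -m creep '[[[-0.15,-0.18,0.2],[0,0,0],1],[[-0.29,-0.33,0.5],[0,0,0],1],[[-0.29,-0.33,0.8],[0,0,0],1],[[-0.29,-0.33,0.8],[0,0,0],1],[[-0.29,-0.33,0.8],[0,0,0],1],[[-0.29,-0.33,0.8],[0,0,0],1]]'
python3 - <<'E'
from h import *
w=grab('wrist','w4')['frame']; s=grab('scene','s4')['frame'];t=grab('top','t4')['frame']
print(proj('w4',[607,-115,82]),proj('w4',[607,-115,42]))
o=np.zeros((600,800,3),np.uint8);o[:300,:400]=cv2.resize(w,(400,300));o[:300,400:]=cv2.resize(s[130:310,200:440],(400,300));o[300:,:400]=cv2.resize(t[90:240,180:380],(400,300));o[300:,400:]=cv2.resize(w[60:300,130:450],(400,300))
cv2.imwrite('pics/c4.png',o)
E
```

```text
time_s: 15.1
position: [601.7, -115.3, 284.0]
eef_rot: [0.03, 1.0, -0.0, 0.002]
ft_force: [0.4, 0.2, 0.3]
grip_width: 86.7
grasp_force: 0.0
[279.4 195.4] [279.3 188.7]
```

View pics/c4.png

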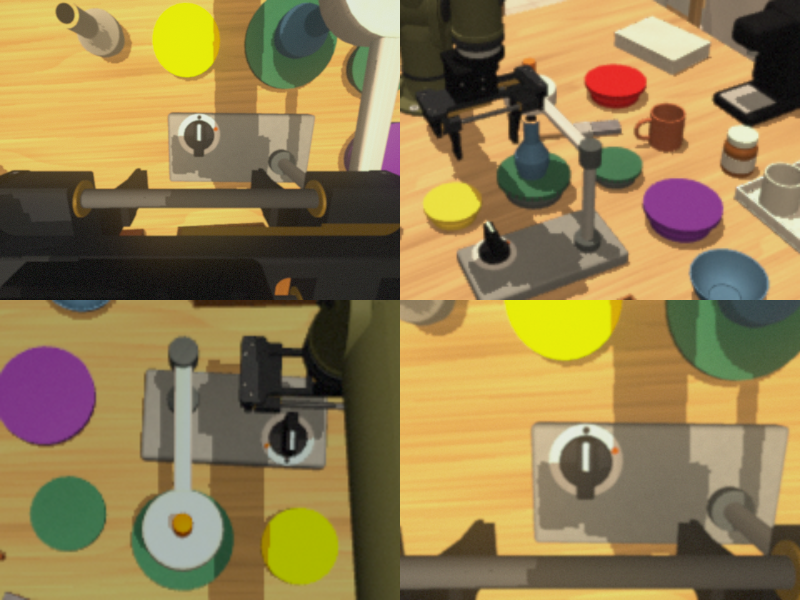

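The lamp head sits over the vase, and the dial/bar at wrist pixel (278,193) agrees with the prediction (279,195). The orange dot is on the clockwise side.

```bash
python3 - <<'E'
from h import *
print('head',onz('t4',271,205,245),'post',onz('t4',271,201.3,300))
print(rows([607,-114.5,74],np.pi-0.06))
E
```

```text
head [445.4  44.  245. ] post [447.4  44.  300. ]
(array([-0.039,  0.015,  1.746]), array([-0.   ,  0.001,  0.   ]))
```

```bash
python3 -m creep '[[[-0.04,0.015,0.3],[0,0,0],1],[[-0.04,0.015,0.6],[0,0,0],1],[[-0.04,0.015,0.9],[0,0,0],1],[[-0.04,0.015,0.9],[0,0,0],1]]'|egrep 'pos|force'
python3 -m creep '[[[0,0,0.25],[0,0,0],1],[[0,0,0.5],[0,0,0],1],[[0,0,0.7],[0,0,0],1],[[0,0,0.84],[0,0,0],1],[[0,0,0.84],[0,0,0],0.5],[[0,0,0.84],[0,0,0],0.2],[[0,0,0.84],[0,0,0],0],[[0,0,0.84],[0,0,0],0],[[0,0,0.84],[0,0,0],0],[[0,0,0.84],[0,0,0],0],[[0,0,0.84],[0,0,0],0],[[0,0,0.84],[0,0,0],0],[[0,0,0.84],[0,0,0],0],[[0,0,0.84],[0,0,0],0],[[0,0,0.84],[0,0,0],0],[[0,0,0.84],[0,0,0],0]]'
```

```text
position: [602.6, -114.6, 169.1]
ft_force: [-0.9, -0.6, 0.4]
grasp_force: 0.0
time_s: 17.25
position: [605.5, -116.4, 72.3]
eef_rot: [0.031, 1.0, -0.001, -0.0]
ft_force: [-0.4, -4.5, -0.3]
grip_width: 17.9
grasp_force: 30.0
```

Bar pinched (17.9 mm). Now turn it clockwise.

```bash
python3 -m creep '[[[0,0,0],[0,0,0.04],0],[[0,0,0],[0,0,0.08],0],[[0,0,0],[0,0,0.12],0],[[0,0,0],[0,0,0.16],0],[[0,0,0],[0,0,0.2],0],[[0,0,0],[0,0,0.24],0],[[0,0,0],[0,0,0.28],0],[[0,0,0],[0,0,0.32],0],[[0,0,0],[0,0,0.35],0],[[0,0,0],[0,0,0.37],0],[[0,0,0],[0,0,0.37],0],[[0,0,0],[0,0,0.37],0],[[0,0,0],[0,0,0.37],0]]'
python3 -m creep '[[[0,0,0],[0,0,0],0.5],[[0,0,0],[0,0,0],0.8],[[0,0,0],[0,0,0],0.8],[[0,0,0],[0,0,0],0.8],[[0,0,0],[0,0,0],0.8],[[0,0,0],[0,0,0],0.8],[[0,0,-0.3],[0,0,0],0.8],[[0,0,-0.6],[0,0,0],0.8],[[0,0,-0.9],[0,0,0],0.8],[[0,0,-1],[0,0,0],0.8]]'
python3 -m creep '[[[0,0,-0.3],[0,0,0],0.8],[[0,0,-0.6],[0,0,0],0.8],[[0,0,-0.9],[0,0,0],0.8],[[0,0,-1],[0,0,0],0.8],[[0,0,-1],[0,0,0],0.8],[[0,0,-1],[0,0,0],0.8],[[0,0,-1],[0,0,0],0.8]]'
python3 - <<'E'
from h import *
w=grab('wrist','w5')['frame']; s=grab('scene','s5')['frame'];t=grab('top','t5')['frame']
o=np.zeros((600,800,3),np.uint8);o[:300,:400]=cv2.resize(w,(400,300));o[:300,400:]=cv2.resize(s[130:310,120:360],(400,300));o[300:,:400]=cv2.resize(t,(400,300));o[300:,400:]=cv2.resize(s[200:320,220:380],(400,300))
cv2.imwrite('pics/c5.png',o)
E
```

```text
time_s: 18.55
position: [607.6, -113.4, 72.3]
eef_rot: [0.573, 0.819, 0.002, 0.001]
ft_force: [4.9, 0.6, -4.6]
grip_width: 18.1
grasp_force: 30.0
time_s: 19.55
position: [607.7, -114.9, 196.9]
eef_rot: [0.574, 0.819, 0.001, 0.003]
ft_force: [0.5, 0.3, 0.6]
grip_width: 69.1
grasp_force: 0.0
time_s: 20.25
position: [604.7, -114.8, 309.8]
eef_rot: [0.574, 0.819, -0.001, -0.002]
ft_force: [-0.7, 0.0, 0.6]
grip_width: 69.7
grasp_force: 0.0
```

View pics/c5.png

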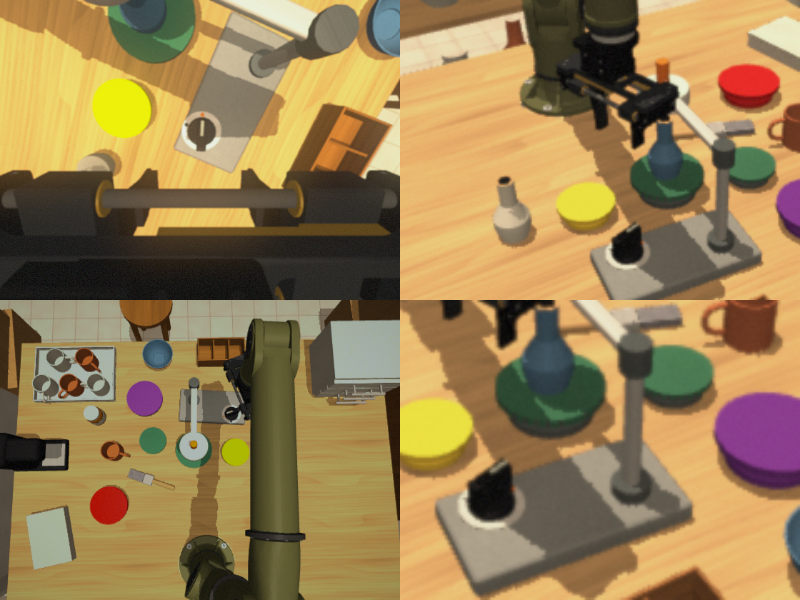

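The pointer is at the orange dot, with pointer (202,128) and dot (202,115) in the wrist panel. The vase is upright, the lamp head is above it at top-view pixel (270,206) as before, and the robot is clear.

```bash
python3 -c "
from h import *
print(ctrl.job_done())"
```

```text
the job is handed in; nothing more can be done
None
```

The job is handed in at about 20 s of the 64 s allowed: the blue vase stands upright on the large green wheel, the lamp head is above it about 8 mm off its axis, the knob is at the orange dot, and the white vase and other things were left alone.

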